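# Open a combination-locked sample drawer

## Robot

A 6-joint arm with a two-finger parallel gripper is mounted at the origin on the work surface. World frame = base frame: x ahead of the robot, y to its left, z up, the work surface at z = 0. Lengths are in m, angles in rad, forces in N, time in s.
With the tool pointing down it reaches from about 0.35 to 0.875 m from the base axis. Payload 4.2 kg.
Tool frame: the origin (TCP) lies on the centre line of the jaws, within the pads' length; the fingertips stand 14 mm ahead of it and the grasp point (between the pads) lies 5 mm behind it; z points along the fingers, y is the direction in which the jaws open and shut (so a half turn about z gives the same grasp; the last joint's range is limited). The gripper opens to 87 mm and grips with 3 to 60 N. Pads are 19 mm wide; open, the fingers measure 117 mm over their backs; the gripper's body (75 mm by 190 mm) begins 51 mm behind the grasp point.
Start: joints at [-0.996, 0.385, 0.008, 0, -1.194, -0.259], TCP at [0.194, -0.594, 0.237] pointing down, gripper open.
Joint ranges: [-3.14, 3.14], [-1.21, 2.06], [-1.07, 1.41], [-3.16, 2.05], [-2.99, -0.16], [-3.1, 3.1]. Speed limits (rad/s): [2.79, 2.79, 3.14, 3.14, 3.14, 3.14].

## Interface

Orientations are given as a unit quaternion [x, y, z, w].
In Python, from rig import ctrl gives the robot as it stands.
- The arm moves only by the tool carry_out, never from a script. Its argument "targets" is one flat list of numbers, 7 for each row, row after row: the shift along the tool's x, y, z in cm, then the turn, a rotation vector about the tool's x, y, z in rad, then the finger opening in cm, from 0 to 8.7. A call has 1 to 10 rows; each row shifts and turns the commanded pose from where the row before left it, along the tool's axes as they then stand; what a row does not reach is not made up. A row lasts 1/12 s, in which the tool goes at most 41.7 mm and 7.16 degrees, less where a joint would pass 70% of its speed; a pose out of reach is approached as far as the arm can. A call with a gripper value outside its range is refused whole. The fingers move at their own pace and stop on an object; "squeeze" is the grip in N (left out, the last holds). Time passes only in rows, so rows that do not move let the fingers close. It gives the time, the measured TCP pose, the force and the opening at its end, in the units of the state.
- ctrl.state(): the state, without advancing time (a new reading comes with each control period).
- ctrl.grab_frame(name): name is "scene" or "top" or "wrist"; returns a dict with "image" (420x560x3 uint8, blue, green, red), "intrinsics" (3x3 intrinsics, pixels), "D" ([k1, k2, p1, p2, k3] as OpenCV has them; the pictures are not rectified), "world_to_cam" (4x4, takes a point from world to camera coordinates); the wrist camera has in their place "T_tool_cam" (4x4, takes a point from camera to tool coordinates, whose origin is the TCP and whose axes are the flange's). Camera axes: x right, y down, z forward; pixel columns grow to the right and rows downward; lengths in m; the calibration is good to about 2 mm. A picture is of the moment at which its call begins: read the wrist's pose just before it. There is no depth.
- ctrl.finish_job(): hands the job in, once; it reports no verdict.
The state is a dict: "time": time; "joints": joint angles; "joint_vel": joint speeds; "tau": joint torques, N m; "tool_pos": TCP position; "orientation": TCP orientation; "contact_force": force on the tool from outside, world axes, zero at the start; "torque": the same for the moment, N m; "finger_gap": finger opening in m.
Only numpy, scipy, OpenCV 4.12 (cv2) and the standard library are available. Lean on these libraries where they do the work, as an engineer would, in place of code of your own. Each camera call takes 0.05 s, during which the arm holds its last target.

## Task

Unlock the sample safe with its combination, 10 left then 3 right: turn the dial left (anticlockwise) until its pointer stands at 10 and has brought the steel ring's orange mark to 10 with it, then turn the dial right (clockwise) to 3, leaving the orange mark at 10. Then pull the drawer out to its stop and let go, leaving the bottle, the flask and the jar around the safe where they stand.

Things in the scene. Friction and masses are not known exactly. Their poses are not given: they have to be found in the camera images.
- safe: White steel sample safe, 220 deep (x) x 220 wide (y) x 120 mm high, fixed to the bench, blue drawer front (face at x = -0.122 m) towards the robot. Origin: centre of its underside; x axis from drawer to back, z up. The dial stands on its top, its vertical axis at x = +0.01 m, y = 0.
- scale_0 (a point): The 0 of the dark clock-face scale on the safe's top, 64 mm from the dial axis along the safe's +x, a red diamond beside it. Twelve white strokes (58 to 71 mm from the axis; 0, 3, 6, 9 bolder) stand for the numbers 0 to 11, not written out, growing clockwise seen from above, 30 degrees each: 3 lies along the safe's -y, 10 is 60 degrees anticlockwise of 0.
- tumbler (a joint): Angle of the steel tumbler ring round the dial (radius 52 mm, top 5 mm above the safe's top, orange mark on its rim): 0 with the mark at 0, positive anticlockwise (mark at 10 = +1.047). Not gripped: friction (0.16 N m) holds it until the dial's driver meets it and carries it along. Its hidden gate frees the drawer when the mark is within about 0.15 rad of 10.
- dial (a joint): Dial angle RELATIVE TO THE RING, -5.6 to 0, positive anticlockwise. At 0 the pointer is at the orange mark and turning on left carries the ring along; below 0 it is that far clockwise of the mark and turns alone (0.04 N m). Pointer angle on the scale = tumbler + dial (at 3: -1.571). Its hidden gate frees the drawer when the pointer is within about 0.15 rad of 3.
- dial_grip (a point): Point on the vertical dial axis, 31 mm above the safe's top, inside the black grip bar: 74 long x 16 wide x 36 mm high, upright sides, standing 11 to 47 mm above the safe's top on a disc of radius 41 mm. Gripped across its 16 mm. x axis along the bar towards the pointer end, z up.
- dial_pointer (a point): Pointer end of the dial: rim of the black disc under the bar's white-lined end, 41 mm from the dial axis, 11 mm above the safe's top.
- tumbler_mark (a point): The orange mark on the tumbler ring, 47 mm from the dial axis, 6 mm above the safe's top.
- at_10 (a point): Fixed point over the ring, 47 mm from the dial axis in the direction of 10: the orange mark is to come here.
- at_3 (a point): Fixed point at the disc's rim, 41 mm from the dial axis in the direction of 3: the pointer end is to come here at the last.
- drawer (a joint): How far the blue-fronted drawer is out: 0 shut to 0.07 m at its stop, moving along the safe's -x. Locked (5 mm of play; 20 mm if the dial alone is set) unless ring and dial are both set; sliding friction about 2 N. It stays where it is left.
- drawer_handle (a point): Middle of the drawer's steel bar handle, a horizontal round bar (11 mm thick, 110 mm long along the safe's y, held at its ends) 45 mm in front of the drawer face, 85 mm above the bench: 35 mm below the safe's top. x axis points to the safe's back.
- bottle_mid (a point): Bystander: amber bottle, orange cap, 66 mm across, 150 mm high, standing beside the safe; point at half height.
- flask_mid (a point): Bystander: pink culture flask lying flat, 95 x 75 x 36 mm with an orange cap on one end; point at half height in the body's middle.
- jar_mid (a point): Bystander: white jar, blue cap, 70 mm across, 90 mm high; point at half height.

How it is judged:
On the way, in this order (a step that is already met when the one before it is completed fails the run):
1. the dial has been turned left to 10 and has brought the orange mark to 10, the drawer still shut (horizontal distance between tumbler_mark and at_10 below 0.009 m and value of joint dial above -0.19 rad and value of joint drawer below 0.012 m), for 0.1 s.
2. the pointer has been turned right to 3 with the orange mark still at 10, the drawer still shut (horizontal distance between tumbler_mark and at_10 below 0.009 m and horizontal distance between dial_pointer and at_3 below 0.0078 m and value of joint drawer below 0.012 m), for 0.1 s.
At the end, for the whole second after the job is handed in: The drawer is at rest at least 60 mm out (its stop is at 70 mm), and bottle, flask and jar are within 20 mm of where they stood (value of joint drawer above 0.06 m and velocity of joint drawer between -0.01 and 0.01 m/s and distance of each of bottle_mid, flask_mid, jar_mid from where it was at the start of the episode below 0.02 m); the robot touches nothing.
It fails at once if a bystander is pushed away (over 40 mm) or knocked over (distance of any of bottle_mid, flask_mid, jar_mid from where it was at the start of the episode above 0.04 m or angle between any of bottle_mid, jar_mid's own z axis and vertical above 0.6 rad).
It also fails if it takes over 67 s, if anything falls off the work surface, if the arm or the gripper's body presses on something with over 40 N, if the wrist force passes 120 N, or if a joint passes its speed limit or range.

## Working session

There is one attempt and no reset: what is moved stays moved. The work goes in short steps, Python scripts to look and compute and a tool call to move; the robot and the scene stay as the last step left them, time stands still between calls to the robot, and variables do not carry over. Pictures are saved under pics/ and viewed, and the job is handed in when it is done.

Besides the shell and the picture viewer there is one more tool, called after "Request:" by a JSON object that holds its "fn" and its "kwargs". carry_out: Moves the arm, as the interface text tells. Its arguments: {"type":"object","properties":{"targets":{"type":"array"},"squeeze":{"type":"number"}},"required":["targets"]}

```bash
ls; mkdir -p pics
python3 - <<'E'
from rig import ctrl
import cv2,json
print(ctrl.state())
for n in ("scene","top","wrist"):
    f=ctrl.grab_frame(n); cv2.imwrite(f"pics/{n}0.png",f["image"])
    print(n,{k:v.tolist() if hasattr(v,'tolist') else v for k,v in f.items() if k!="image"})
E
```

```text
pics
{'time': 0.0, 'joints': array([-9.96385188e-01,  3.85547844e-01,  6.63696735e-03, -5.11560717e-04,
       -1.19400965e+00, -2.58580778e-01]), 'joint_vel': array([ 0.00129409,  0.00087285,  0.00230853, -0.0010797 ,  0.00190506,
       -0.00132075]), 'tau': array([ 5.49034917e-05, -3.90668643e+01,  1.87406123e+01,  4.21982512e+00,
        1.10319135e-02, -2.17395395e-04]), 'tool_pos': array([ 0.19396088, -0.59353832,  0.23546733]), 'orientation': array([-1.57166389e-01,  9.87571537e-01,  1.06748240e-03, -2.12267618e-04]), 'contact_force': array([ 0.0452011 , -0.04803109, -0.77593357]), 'torque': array([ 0.0436913 , -0.0260152 , -0.04837673]), 'finger_gap': 0.08673519668879404}
scene {'intrinsics': [[411.8648287424139, 0.0, 275.4629002516535], [0.0, 411.8648287424139, 215.96603629032944], [0.0, 0.0, 1.0]], 'D': [-0.033868392054232685, 0.0, 0.0, 0.0, 0.0], 'world_to_cam': [[0.08493956946064436, 0.9963851272471455, 0.0013956147497932471, -0.08624713749326877], [0.7967012750297271, -0.06707567181904099, -0.6006396029367624, -0.4086099346431429], [-0.5983747554048781, 0.052129957325071
[... 338 characters left out ...]
35466146743], [-0.9945692284492652, -0.004970042683293168, -0.1039583979174343, 0.6168988291049867], [0.10400543133227697, -0.010390384462306862, -0.9945224533232584, 1.0964200320267832], [0.0, 0.0, 0.0, 1.0]]}
wrist {'intrinsics': [[377.44597064656745, 0.0, 281.02798239172864], [0.0, 377.44597064656745, 213.28807700280575], [0.0, 0.0, 1.0]], 'D': [-0.05819202783917896, 0.0, 0.0, 0.0, 0.0], 'T_tool_cam': [[0.00015408511417002433, -0.9524917403494634, -0.3045643787835806, 0.0844743142601313], [0.9999999873512839, 0.0001347539555929384, 8.449143869708025e-05, -0.0004649001763514793], [-3.943614271540562e-05, -0.3045643879501052, 0.9524917490652446, -0.14835355335598938], [0.0, 0.0, 0.0, 1.0]]}
```

View pics/scene0.png

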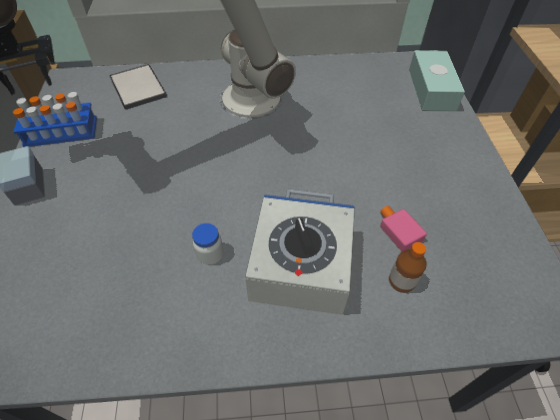

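View pics/top0.png

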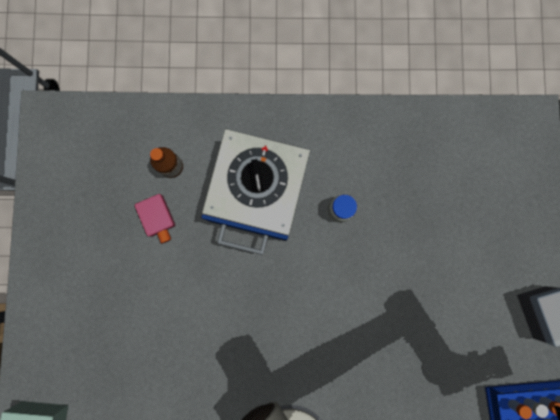

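The top view shows the safe with its dial at about (257,177), the handle at (241,240), the bottle at (163,160), the flask at (155,215) and the jar at (344,207). I'll enlarge the safe in both views.

Run:
```python
import cv2
i=cv2.imread('pics/top0.png')[120:260,190:330]; cv2.imwrite('pics/top0c.png',cv2.resize(i,None,fx=4.2,fy=4.2,interpolation=cv2.INTER_CUBIC))
i=cv2.imread('pics/scene0.png')[180:320,230:370]; cv2.imwrite('pics/scene0c.png',cv2.resize(i,None,fx=4.2,fy=4.2,interpolation=cv2.INTER_CUBIC))
```

```text
(no output)
```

View pics/top0c.png

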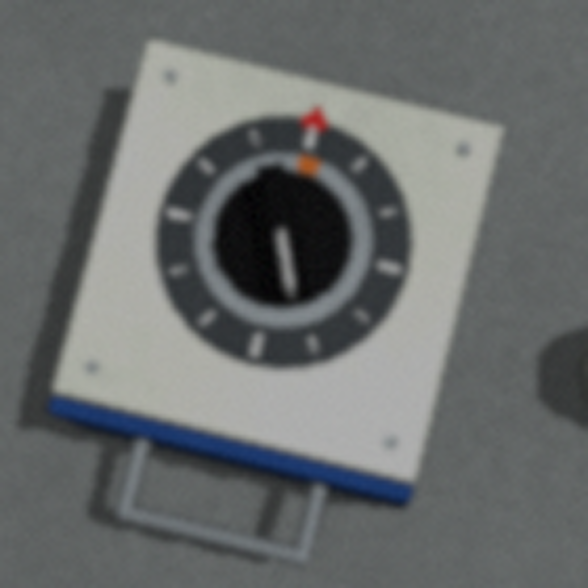

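View pics/scene0c.png

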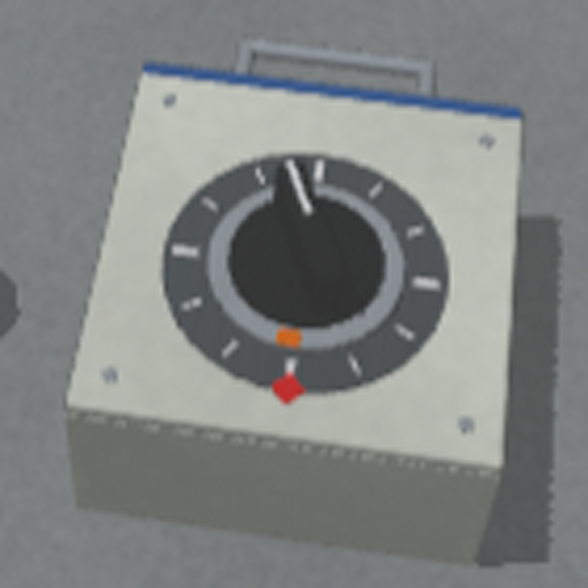

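```bash
cat > h.py <<'E'
import numpy as np,cv2
from scipy.optimize import least_squares
K={}
def cams():
    from rig import ctrl
    return {n:ctrl.grab_frame(n) for n in("scene","top")}
def proj(f,P):
    W=f["world_to_cam"];P=np.atleast_2d(P)
    return cv2.projectPoints(P,cv2.Rodrigues(W[:3,:3])[0],W[:3,3],f["intrinsics"],f["D"])[0][:,0]
def ray(f,uv):
    p=cv2.undistortPoints(np.array([[uv]],float),f["intrinsics"],f["D"])[0,0]
    W=f["world_to_cam"];R=W[:3,:3];return -R.T@W[:3,3],R.T@np.array([p[0],p[1],1])
def atz(f,uv,z):
    c,d=ray(f,uv);return c+d*(z-c[2])/d[2]
def crop(uv,off,s=4.2): return (np.array(uv)+.5)/s-.5+np.array(off)
def safeT(p,P):
    x,y,a=p;c,s=np.cos(a),np.sin(a);P=np.atleast_2d(P)
    return np.c_[x+c*P[:,0]-s*P[:,1],y+s*P[:,0]+c*P[:,1],P[:,2]]
E
cat > fit.py <<'E'
from h import *
f=cams()
S=lambda n:[0.01+.0645*np.cos(-n*np.pi/6),.0645*np.sin(-n*np.pi/6),.12]
M={'top':((190,120),[(S(0),(311,138)),(S(9),(178,214)),(S(3),(389,267)),(S(6),(257,345)),((.11,.11,.12),(150,42)),((.11,-.11,.12),(502,128))]),
'scene':((230,180),[(S(0),(291,366)),(S(6),(320,170)),(S(3),(185,251)),(S(9),(427,283)),((.11,-.11,.12),(68,408)),((.11,.11,.12),(500,467))])}
def r(p,names):
    o=[]
    for n in names:
        off,L=M[n]
        o.append((proj(f[n],safeT(p,[l[0] for l in L]))-np.array([crop(l[1],off) for l in L])).ravel())
    return np.concatenate(o)
for names in(['top'],['scene'],['top','scene']):
    s=least_squares(r,[.6,0,0],args=(names,));print(names,s.x.round(4),s.fun.reshape(-1,2).round(1).tolist())
p=s.x;np.save('safe.npy',p)
print('axis',safeT(p,[.01,0,.151]),'handle',safeT(p,[-.167,0,.085]))
def ang(P):
    c=safeT(p,[.01,0,.12])[0];d=P-c;return np.hypot(*d[:2]),np.degrees(np.arctan2(d[1],d[0])-p[2])
for n,uv in(('top',(308,165)),('scene',(290,338))): print('mark',ang(atz(f[n],crop(uv,M[n][0]),.126)))
for n,uv in(('top',(291,295)),('top',(281,230)),('scene',(292,162)),('scene',(309,213))): print('line',ang(atz(f[n],crop(uv,M[n][0]),.167)))
E
python3 fit.py
```

```text
['top'] [ 0.6757  0.0879 -0.2426] [[-0.0, 0.1], [-0.0, 0.4], [0.2, 0.5], [-0.1, 0.6], [-0.8, -1.2], [0.7, -0.4]]
['scene'] [ 0.6769  0.0902 -0.2402] [[-0.1, 1.5], [-0.2, -0.0], [0.0, 0.0], [0.0, -0.1], [-0.9, -1.1], [1.1, -0.5]]
['top', 'scene'] [ 0.6763  0.0892 -0.2412] [[-0.6, -0.2], [-0.6, 0.2], [-0.3, 0.2], [-0.7, 0.4], [-1.4, -1.5], [0.2, -0.7], [-0.6, 1.3], [-0.7, -0.2], [-0.4, -0.2], [-0.5, -0.2], [-1.4, -1.3], [0.5, -0.7]]
axis [[0.68605598 0.08683758 0.151     ]] handle [[0.51418084 0.12912159 0.085     ]]
mark (np.float64(0.047092691529490936), np.float64(-5.294581422980609))
mark (np.float64(0.04854121941280192), np.float64(-1.7180082484527197))
line (np.float64(0.03982164134652516), np.float64(-154.76094177944668))
line (np.float64(0.0028236023860444106), np.float64(-123.4862981607045))
line (np.float64(0.03448722792966203), np.float64(-159.14968008502746))
line (np.float64(0.0015155795135283374), np.float64(172.88944808230556))
```

```bash
cat > go.py <<'E'
import sys,numpy as np
from scipy.spatial.transform import Rotation as R
from rig import ctrl
def go(x,y,z,phi=None,verbose=True):
    s=ctrl.state();r=R.from_quat(s["orientation"]);A=r.as_matrix()
    d=A.T@(np.array([x,y,z])-s["tool_pos"])*100
    cur=np.degrees(np.arctan2(A[1,0],A[0,0]))
    print('t',round(s["time"],2),'pos',s["tool_pos"].round(4),'phi',round(cur,2),'tilt',A[:,2].round(3),'j',s["joints"].round(3),'F',s["contact_force"].round(1),'T',s["torque"].round(2),'gap',round(s["finger_gap"],4))
    print('shift cm',d.round(2),'len',np.linalg.norm(d).round(2))
    if phi is not None:
        pd=np.radians(phi);T=np.array([[np.cos(pd),np.sin(pd),0],[np.sin(pd),-np.cos(pd),0],[0,0,-1]]).T
        T=np.array([[np.cos(pd),np.sin(pd),0],[np.sin(pd),-np.cos(pd),0],[0,0,-1]])
        print('rotvec tool rad',(r.inv()*R.from_matrix(T)).as_rotvec().round(4))
if __name__=="__main__":
    a=[float(v) for v in sys.argv[1:]];go(*a)
E
python3 go.py 0.686 0.087 0.235 -171
```

```text
t 0.25 pos [ 0.194  -0.5938  0.2361] phi -161.91 tilt [-0.     0.001 -1.   ] j [-0.996  0.385  0.007 -0.    -1.194 -0.259] F [ 0.6 -0.7  0.5] T [-0.06  0.   -0.01] gap 0.0868
shift cm [-67.91  49.44   0.15] len 84.0
rotvec tool rad [ 0.001  -0.0002  0.1587]
```

Request:
{"fn": "carry_out", "kwargs": {"targets": [-3.3, 2.4, 0, 0, 0, 0, 8.7, -3.3, 2.4, 0, 0, 0, 0, 8.7, -3.3, 2.4, 0, 0, 0, 0, 8.7, -3.3, 2.4, 0, 0, 0, 0, 8.7, -3.3, 2.4, 0, 0, 0, 0, 8.7, -3.3, 2.4, 0, 0, 0, 0, 8.7, -3.3, 2.4, 0, 0, 0, 0, 8.7, -3.3, 2.4, 0, 0, 0, 0, 8.7, -3.3, 2.4, 0, 0, 0, 0, 8.7, -3.3, 2.4, 0, 0, 0, 0, 8.7], "squeeze": 40}}

```text
time: 1.08
tool_pos: [0.434, -0.2616, 0.2368]
orientation: [-0.157, 0.988, -0.0, 0.0]
contact_force: [1.0, -0.3, -0.4]
finger_gap: 0.0866
```

```bash
python3 go.py 0.686 0.087 0.235 -171
```

```text
t 1.08 pos [ 0.434  -0.2616  0.2368] phi -161.9 tilt [ 0.001 -0.    -1.   ] j [-0.222  0.183 -0.276 -0.    -1.111 -1.033] F [ 1.  -0.3 -0.4] T [-0.03 -0.09  0.01] gap 0.0866
shift cm [-34.78  25.3    0.19] len 43.01
rotvec tool rad [-0.0003  0.0006  0.1589]
```

Request:
{"fn": "carry_out", "kwargs": {"targets": [-3.3, 2.4, 0, 0, 0, 0, 8.7, -3.3, 2.4, 0, 0, 0, 0, 8.7, -3.3, 2.4, 0, 0, 0, 0, 8.7, -3.3, 2.4, 0, 0, 0, 0, 8.7, -3.3, 2.4, 0, 0, 0, 0, 8.7, -3.3, 2.4, 0, 0, 0, 0, 8.7, -3.3, 2.4, 0, 0, 0, 0, 8.7, -3.3, 2.4, 0, 0, 0, 0, 8.7, -3.3, 2.4, 0, 0, 0, 0, 8.7, -3.3, 2.4, 0, 0, 0, 0, 8.7]}}

```text
time: 1.92
tool_pos: [0.6732, 0.069, 0.2365]
orientation: [-0.157, 0.988, -0.0, -0.0]
contact_force: [2.3, -0.2, -0.1]
finger_gap: 0.0873
```

Request:
{"fn": "carry_out", "kwargs": {"targets": [-1.5, 1.2, 0, 0, 0, 0.08, 8.7, 0, 0, 0, 0, 0, 0.08, 8.7, 0, 0, 0, 0, 0, 0, 8.7]}}

```text
time: 2.17
tool_pos: [0.6832, 0.0848, 0.2352]
orientation: [-0.078, 0.997, -0.0, -0.001]
contact_force: [-0.4, -0.7, -0.3]
finger_gap: 0.0871
```

```bash
python3 go.py 0.686 0.087 0.151 -171
python3 - <<'E'
from h import *
from rig import ctrl
from scipy.spatial.transform import Rotation as R
s=ctrl.state();f=ctrl.grab_frame("wrist");cv2.imwrite('pics/w1.png',f["image"])
T=np.eye(4);T[:3,:3]=R.from_quat(s["orientation"]).as_matrix();T[:3,3]=s["tool_pos"]
f["world_to_cam"]=np.linalg.inv(T@f["T_tool_cam"])
p=np.load('safe.npy')
S=lambda n:[0.01+.0645*np.cos(-n*np.pi/6),.0645*np.sin(-n*np.pi/6),.12]
print(proj(f,safeT(p,[S(n) for n in range(12)])).round(0).tolist())
np.save('w1.npy',f["world_to_cam"])
E
```

```text
t 2.17 pos [0.6832 0.0848 0.2352] phi -171.04 tilt [-0.002 -0.    -1.   ] j [ 0.358  0.496  0.183 -0.    -1.26  -1.772] F [-0.4 -0.7 -0.3] T [-0.05  0.01  0.01] gap 0.0871
shift cm [-0.32  0.18  8.42] len 8.43
rotvec tool rad [-0.0001 -0.0018 -0.0008]
[[252.0, 290.0], [217.0, 266.0], [198.0, 228.0], [201.0, 185.0], [228.0, 148.0], [272.0, 129.0], [320.0, 136.0], [357.0, 165.0], [371.0, 207.0], [362.0, 249.0], [334.0, 280.0], [294.0, 295.0]]
```

View pics/w1.png

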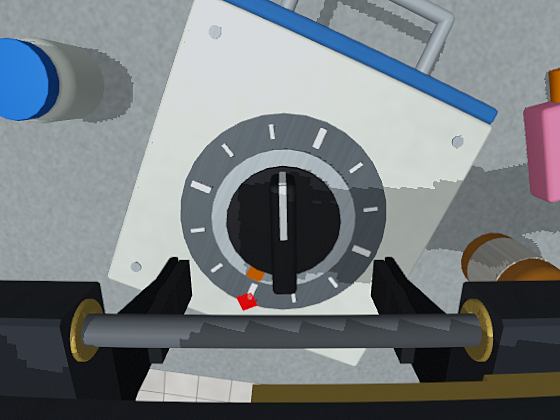

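The wrist picture confirms the fit: the predicted strokes 0, 3, 6 and 9 fall on the seen ones within about 2 px. The bar lies along tool x at image x≈283, with its pointer end up at (282,175), and the orange mark is at (256,272). I'll descend and grip.

Request:
{"fn": "carry_out", "kwargs": {"targets": [-0.3, 0.2, 2.0, 0, 0, 0, 8.7, 0, 0, 2.4, 0, 0, 0, 8.7, 0, 0, 2.4, 0, 0, 0, 6, 0, 0, 1.6, 0, 0, 0, 4, 0, 0, 0, 0, 0, 0, 3, 0, 0, 0, 0, 0, 0, 3]}}

```text
time: 2.72
tool_pos: [0.6852, 0.0847, 0.1523]
orientation: [-0.078, 0.997, -0.0, -0.001]
contact_force: [0.1, -0.2, 1.9]
finger_gap: 0.0677
```

```bash
python3 go.py 0.686 0.087 0.151 -171
```

```text
t 2.72 pos [0.6852 0.0847 0.1523] phi -171.04 tilt [-0.001 -0.001 -1.   ] j [ 0.357  0.556  0.074  0.    -1.09  -1.771] F [ 0.1 -0.2  1.9] T [-0.   -0.07 -0.  ] gap 0.0677
shift cm [-0.12  0.22  0.13] len 0.28
rotvec tool rad [-0.0007 -0.0015 -0.0007]
```

Request:
{"fn": "carry_out", "kwargs": {"targets": [-0.1, 0.2, 0.1, 0, 0, 0, 5, 0, 0, 0, 0, 0, 0, 3, 0, 0, 0, 0, 0, 0, 3]}}

```text
time: 2.97
tool_pos: [0.687, 0.088, 0.1533]
orientation: [-0.078, 0.997, 0.0, 0.001]
contact_force: [0.1, -0.6, -0.1]
finger_gap: 0.0485
```

```bash
python3 go.py 0.686 0.087 0.151 -171
```

```text
t 2.97 pos [0.687  0.088  0.1533] phi -171.05 tilt [ 0.003  0.001 -1.   ] j [ 0.36   0.557  0.078  0.    -1.089 -1.775] F [ 0.1 -0.6 -0.1] T [-0.03  0.02 -0.01] gap 0.0485
shift cm [ 0.11 -0.09  0.23] len 0.27
rotvec tool rad [ 0.0004  0.0029 -0.0009]
```

Request:
{"fn": "carry_out", "kwargs": {"targets": [0, 0, 0.1, 0, 0, 0, 0.5, 0, 0, 0, 0, 0, 0, 0.5, 0, 0, 0, 0, 0, 0, 0.5, 0, 0, 0, 0, 0, 0, 0.5, 0, 0, 0, 0, 0, 0, 0.5, 0, 0, 0, 0, 0, 0, 0.5, 0, 0, 0, 0, 0, 0, 0.5], "squeeze": 40}}

```text
time: 3.55
tool_pos: [0.6863, 0.0868, 0.1506]
orientation: [-0.078, 0.997, -0.001, -0.0]
contact_force: [-0.2, -4.0, 0.6]
finger_gap: 0.0155
```

```bash
python3 go.py 0.686 0.087 0.151 -171
```

```text
t 3.55 pos [0.6863 0.0868 0.1506] phi -171.09 tilt [-0.    -0.001 -1.   ] j [ 3.590e-01  5.600e-01  7.500e-02  1.000e-03 -1.087e+00 -1.775e+00] F [-0.2 -4.   0.6] T [-1.17 -0.07  0.03] gap 0.0155
shift cm [ 0.02  0.02 -0.04] len 0.05
rotvec tool rad [-0.0012 -0.0006 -0.0015]
```

Request:
{"fn": "carry_out", "kwargs": {"targets": [0, 0, 0, 0, 0, -0.1, 0.5, 0, 0, 0, 0, 0, -0.1, 0.5, 0, 0, 0, 0, 0, -0.1, 0.5, 0, 0, 0, 0, 0, -0.1, 0.5, 0, 0, 0, 0, 0, -0.1, 0.5, 0, 0, 0, 0, 0, -0.1, 0.5, 0, 0, 0, 0, 0, -0.1, 0.5, 0, 0, 0, 0, 0, -0.1, 0.5, 0, 0, 0, 0, 0, -0.1, 0.5, 0, 0, 0, 0, 0, -0.1, 0.5]}}

```text
time: 4.38
tool_pos: [0.6867, 0.0862, 0.1507]
orientation: [-0.548, 0.836, -0.001, -0.0]
contact_force: [2.3, -6.0, -0.8]
finger_gap: 0.0155
```

```bash
python3 go.py 0.6861 0.0868 0.151 46
```

```text
t 4.38 pos [0.6867 0.0862 0.1507] phi -113.54 tilt [ 0.    -0.002 -1.   ] j [ 0.359  0.56   0.075  0.002 -1.087 -0.771] F [ 2.3 -6.  -0.8] T [-1.73 -0.49  0.  ] gap 0.0155
shift cm [-0.03  0.08 -0.03] len 0.09
rotvec tool rad [ 1.9000e-03 -2.0000e-03 -2.7845e+00]
```

Request:
{"fn": "carry_out", "kwargs": {"targets": [0, 0, 0, 0, 0, -0.1, 0.5, 0, 0, 0, 0, 0, -0.1, 0.5, 0, 0, 0, 0, 0, -0.1, 0.5, 0, 0, 0, 0, 0, -0.1, 0.5, 0, 0, 0, 0, 0, -0.1, 0.5, 0, 0, 0, 0, 0, -0.1, 0.5, 0, 0, 0, 0, 0, -0.1, 0.5, 0, 0, 0, 0, 0, -0.1, 0.5, 0, 0, 0, 0, 0, -0.1, 0.5, 0, 0, 0, 0, 0, -0.1, 0.5]}}

```text
time: 5.22
tool_pos: [0.6874, 0.0862, 0.1507]
orientation: [0.882, -0.471, 0.001, 0.0]
contact_force: [3.4, -6.3, -1.1]
finger_gap: 0.0156
```

Request:
{"fn": "carry_out", "kwargs": {"targets": [0, 0, 0, 0, 0, -0.1, 0.5, 0, 0, 0, 0, 0, -0.1, 0.5, 0, 0, 0, 0, 0, -0.1, 0.5, 0, 0, 0, 0, 0, -0.1, 0.5, 0, 0, 0, 0, 0, -0.1, 0.5, 0, 0, 0, 0, 0, -0.1, 0.5, 0, 0, 0, 0, 0, -0.1, 0.5, 0, 0, 0, 0, 0, -0.1, 0.5, 0, 0, 0, 0, 0, -0.1, 0.5, 0, 0, 0, 0, 0, -0.1, 0.5]}}

```text
time: 6.05
tool_pos: [0.6878, 0.0869, 0.1507]
orientation: [1.0, 0.009, 0.002, 0.0]
contact_force: [3.9, -4.8, -0.6]
finger_gap: 0.016
```

```bash
python3 go.py 0.6861 0.0868 0.151 46
```

```text
t 6.05 pos [0.6878 0.0869 0.1507] phi 1.03 tilt [ 0.003 -0.001 -1.   ] j [ 0.359  0.56   0.076  0.002 -1.084  1.229] F [ 3.9 -4.8 -0.6] T [-1.41 -1.   -0.19] gap 0.016
shift cm [-0.17  0.01 -0.03] len 0.17
rotvec tool rad [ 0.0018 -0.0027 -0.7848]
```

Request:
{"fn": "carry_out", "kwargs": {"targets": [0, 0, 0, 0, 0, -0.1, 0.5, 0, 0, 0, 0, 0, -0.1, 0.5, 0, 0, 0, 0, 0, -0.1, 0.5, 0, 0, 0, 0, 0, -0.1, 0.5, 0, 0, 0, 0, 0, -0.1, 0.5, 0, 0, 0, 0, 0, -0.1, 0.5, 0, 0, 0, 0, 0, -0.1, 0.5, 0, 0, 0, 0, 0, -0.09, 0.5, 0, 0, 0, 0, 0, 0, 0.5, 0, 0, 0, 0, 0, 0, 0.5]}}

```text
time: 6.88
tool_pos: [0.6876, 0.0874, 0.1507]
orientation: [0.921, 0.39, 0.001, 0.001]
contact_force: [4.5, -3.1, -0.8]
finger_gap: 0.0156
```

```bash
python3 go.py 0.6861 0.0868 0.151 46
cat > look.py <<'E'
import sys
from h import *
from rig import ctrl
from scipy.spatial.transform import Rotation as R
n=sys.argv[1]
s=ctrl.state();f=ctrl.grab_frame("wrist");cv2.imwrite(f'pics/w{n}.png',f["image"])
T=np.eye(4);T[:3,:3]=R.from_quat(s["orientation"]).as_matrix();T[:3,3]=s["tool_pos"]
np.save(f'w{n}.npy',np.linalg.inv(T@f["T_tool_cam"]))
for c,o in(('top',(200,120)),('scene',(240,190))):
    g=ctrl.grab_frame(c)["image"];i=g[o[1]:o[1]+120,o[0]:o[0]+120] if 0 else g[o[1]:o[1]+130,o[0]:o[0]+130]
    cv2.imwrite(f'pics/{c}{n}.png',cv2.resize(i,None,fx=4,fy=4,interpolation=cv2.INTER_CUBIC))
E
python3 look.py 2
```

```text
t 6.88 pos [0.6876 0.0874 0.1507] phi 45.97 tilt [ 0.003 -0.    -1.   ] j [ 3.600e-01  5.600e-01  7.600e-02  1.000e-03 -1.084e+00  2.013e+00] F [ 4.5 -3.1 -0.8] T [-1.24 -1.08  0.06] gap 0.0156
shift cm [-0.15 -0.06 -0.03] len 0.16
rotvec tool rad [ 0.0022 -0.0019 -0.0006]
```

View pics/w2.png

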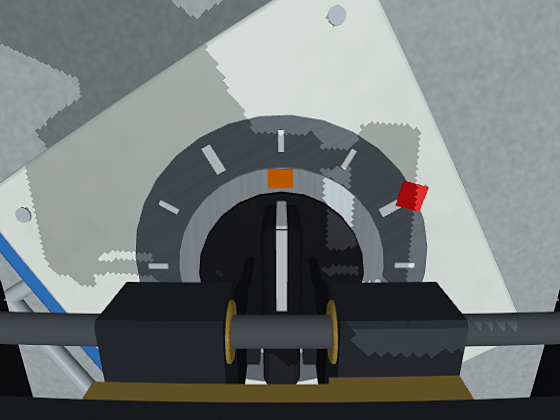

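View pics/scene2.png

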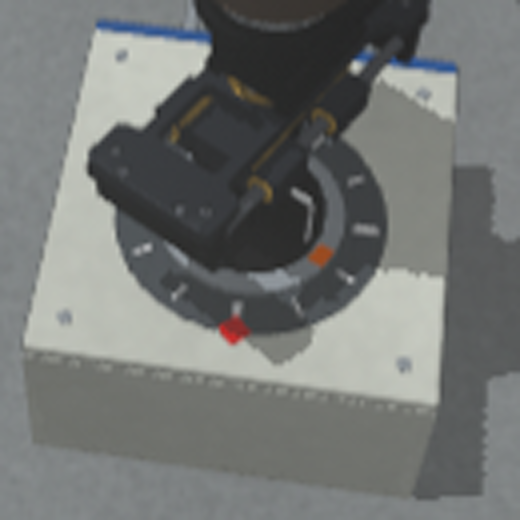

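The orange mark at (281,179) lines up with stroke 10 at (281,140), which is two strokes anticlockwise of the 0 at (392,207), and the pointer is at the mark. Next is the right turn of 2.618 rad.

Request:
{"fn": "carry_out", "kwargs": {"targets": [0, 0, 0, 0, 0, 0.1, 0.5, 0, 0, 0, 0, 0, 0.1, 0.5, 0, 0, 0, 0, 0, 0.1, 0.5, 0, 0, 0, 0, 0, 0.1, 0.5, 0, 0, 0, 0, 0, 0.1, 0.5, 0, 0, 0, 0, 0, 0.1, 0.5, 0, 0, 0, 0, 0, 0.1, 0.5, 0, 0, 0, 0, 0, 0.1, 0.5, 0, 0, 0, 0, 0, 0.1, 0.5, 0, 0, 0, 0, 0, 0.1, 0.5]}}

```text
time: 7.87
tool_pos: [0.6878, 0.0867, 0.1507]
orientation: [0.995, -0.101, 0.002, 0.0]
contact_force: [5.2, -5.3, -1.6]
finger_gap: 0.0156
```

Request:
{"fn": "carry_out", "kwargs": {"targets": [0, 0, 0, 0, 0, 0.1, 0.5, 0, 0, 0, 0, 0, 0.1, 0.5, 0, 0, 0, 0, 0, 0.1, 0.5, 0, 0, 0, 0, 0, 0.1, 0.5, 0, 0, 0, 0, 0, 0.1, 0.5, 0, 0, 0, 0, 0, 0.1, 0.5, 0, 0, 0, 0, 0, 0.1, 0.5, 0, 0, 0, 0, 0, 0.1, 0.5, 0, 0, 0, 0, 0, 0.1, 0.5, 0, 0, 0, 0, 0, 0.1, 0.5]}}

```text
time: 8.7
tool_pos: [0.6872, 0.0862, 0.1507]
orientation: [0.824, -0.566, 0.001, 0.0]
contact_force: [4.4, -6.9, -1.2]
finger_gap: 0.0158
```

Request:
{"fn": "carry_out", "kwargs": {"targets": [0, 0, 0, 0, 0, 0.1, 0.5, 0, 0, 0, 0, 0, 0.1, 0.5, 0, 0, 0, 0, 0, 0.1, 0.5, 0, 0, 0, 0, 0, 0.1, 0.5, 0, 0, 0, 0, 0, 0.1, 0.5, 0, 0, 0, 0, 0, 0.1, 0.5, 0, 0, 0, 0, 0, 0.02, 0.5, 0, 0, 0, 0, 0, 0, 0.5, 0, 0, 0, 0, 0, 0, 0.5]}}

```text
time: 9.45
tool_pos: [0.6868, 0.0862, 0.1506]
orientation: [-0.614, 0.789, -0.001, -0.0]
contact_force: [3.5, -6.1, -1.0]
finger_gap: 0.0158
```

```bash
python3 go.py 0.6861 0.0868 0.151 -103.8; python3 look.py 3
```

```text
t 9.45 pos [0.6868 0.0862 0.1506] phi -104.21 tilt [ 0.001 -0.002 -1.   ] j [ 0.359  0.56   0.075  0.002 -1.086 -0.608] F [ 3.5 -6.1 -1. ] T [-1.88 -0.77 -0.01] gap 0.0158
shift cm [-0.04  0.08 -0.04] len 0.1
rotvec tool rad [-0.001  -0.0018 -0.0071]
```

View pics/w3.png

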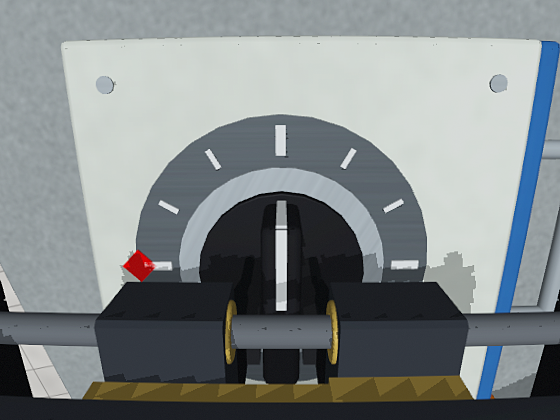

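View pics/scene3.png

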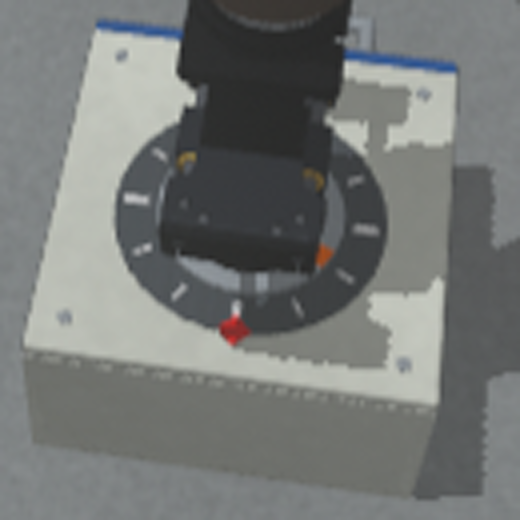

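The pointer line (281,205) lies on the bold stroke 3 (281,140), and the orange mark is still at 10 (scene crop (325,257)). I'll open and lift.

Request:
{"fn": "carry_out", "kwargs": {"targets": [0, 0, 0, 0, 0, 0, 4.5, 0, 0, 0, 0, 0, 0, 4.5, 0, 0, 0, 0, 0, 0, 4.5, 0, 0, 0, 0, 0, 0, 4.5, 0, 0, -2, 0, 0, 0, 4.5, 0, 0, -2.5, 0, 0, 0, 4.5, 0, 0, -2.5, 0, 0, 0, 4.5, 0, 0, 0, 0, 0, 0, 4.5]}}

```text
time: 10.27
tool_pos: [0.689, 0.0886, 0.2273]
orientation: [-0.616, 0.788, -0.003, 0.005]
contact_force: [1.1, -0.5, 1.6]
finger_gap: 0.0446
```

```bash
python3 go.py 0.5142 0.1291 0.2206 -103.8; python3 look.py 4
python3 - <<'E'
from h import *
p=np.load('safe.npy');from rig import ctrl
f=ctrl.grab_frame('top');print((proj(f,safeT(p,[[.0561-.0,.0407*0,.126],[-.167,.055,.085],[-.167,-.055,.085]]))).round(1).tolist())
E
```

```text
t 10.27 pos [0.689  0.0886 0.2273] phi -103.98 tilt [ 0.011  0.002 -1.   ] j [ 0.361  0.505  0.177  0.002 -1.232 -0.606] F [ 1.1 -0.5  1.6] T [0.07 0.01 0.04] gap 0.0446
shift cm [ 0.3  17.94  0.48] len 17.95
rotvec tool rad [-0.0104  0.0045 -0.0031]
[[261.2, 158.8], [218.6, 241.5], [261.0, 252.2]]
```

View pics/w4.png

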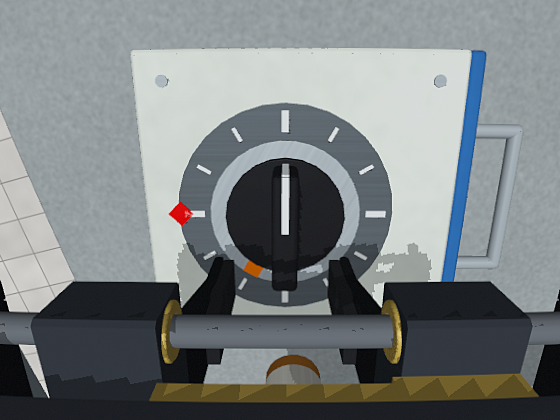

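View pics/scene4.png

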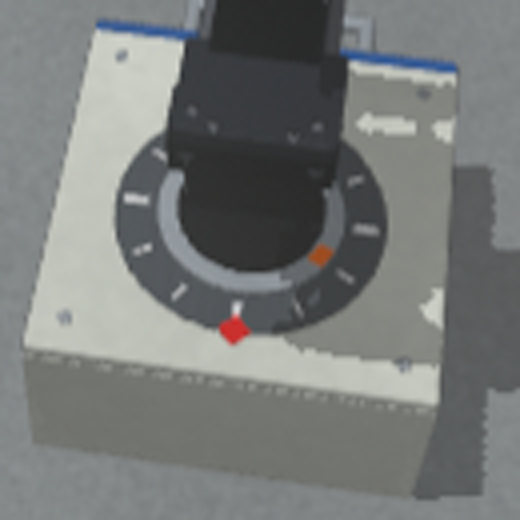

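Lifted clear with the pointer at 3 (285,115) and the mark at 10 (254,269). I'll move over the handle.

Request:
{"fn": "carry_out", "kwargs": {"targets": [0.1, 3.6, 0, 0, 0, 0, 4.5, 0.1, 3.6, 0, 0, 0, 0, 4.5, 0.1, 3.6, 0, 0, 0, 0, 4.5, 0, 3.6, 0, 0, 0, 0, 4.5, 0, 3.5, 0, 0, 0, 0, 4.0, 0, 0, 0, 0, 0, 0, 4.0, 0, 0, 0, 0, 0, 0, 4.0]}}

```text
time: 11.05
tool_pos: [0.51, 0.1285, 0.2202]
orientation: [-0.616, 0.788, 0.0, -0.001]
contact_force: [-0.1, -1.1, 0.7]
finger_gap: 0.0407
```

```bash
python3 go.py 0.5142 0.1291 0.08 -103.8; python3 look.py 5;python3 - <<'E'
from h import *
from rig import ctrl
p=np.load('safe.npy');f=ctrl.grab_frame('wrist');f["world_to_cam"]=np.load('w5.npy')
print(proj(f,safeT(p,[[-.167,.055,.085],[-.167,0,.085],[-.167,-.055,.085]])).round(1).tolist())
E
```

```text
t 11.05 pos [0.51   0.1285 0.2202] phi -103.92 tilt [-0.001 -0.    -1.   ] j [ 0.555  0.23  -0.258 -0.    -1.084 -0.798] F [-0.1 -1.1  0.7] T [ 0.01  0.01 -0.01] gap 0.0407
shift cm [-0.17 -0.41 14.02] len 14.02
rotvec tool rad [ 0.0011 -0.0008 -0.0021]
[[276.3, 271.6], [275.9, 208.2], [275.5, 137.4]]
```

View pics/w5.png

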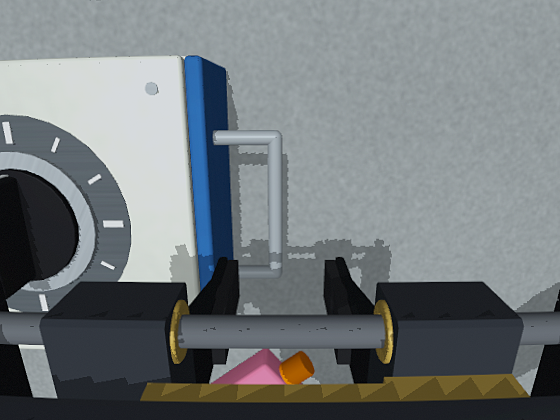

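The bar's centre line is at image x≈275, matching the predicted 275.5. Descending onto it.

Request:
{"fn": "carry_out", "kwargs": {"targets": [-0.1, -0.4, 3.5, 0, 0, 0, 4.0, 0, 0, 3.5, 0, 0, 0, 4.0, 0, 0, 3.5, 0, 0, 0, 4.0, 0, 0, 0, 0, 0, 0, 4.0]}}

```text
time: 11.58
tool_pos: [0.5122, 0.1259, 0.1085]
orientation: [-0.614, 0.789, 0.002, -0.007]
contact_force: [0.1, -1.0, -0.8]
finger_gap: 0.04
```

```bash
python3 go.py 0.5142 0.1291 0.08 -103.8
```

```text
t 11.58 pos [0.5122 0.1259 0.1085] phi -104.22 tilt [-0.014 -0.006 -1.   ] j [ 0.548  0.361 -0.391 -0.003 -0.834 -0.794] F [ 0.1 -1.  -0.8] T [-0.07  0.23 -0.02] gap 0.04
shift cm [-0.39 -0.15  2.84] len 2.87
rotvec tool rad [ 0.012  -0.0092 -0.0074]
```

Request:
{"fn": "carry_out", "kwargs": {"targets": [0, 0, 2.8, 0, 0, 0, 4.0, 0, 0, 0, 0, 0, 0, 4.0, 0, 0, 0, 0, 0, 0, 4.0]}}

```text
time: 11.83
tool_pos: [0.5165, 0.128, 0.0877]
orientation: [-0.615, 0.788, -0.0, -0.001]
contact_force: [0.3, 0.1, 0.4]
finger_gap: 0.0397
```

```bash
python3 go.py 0.5142 0.1291 0.08 -103.8
```

```text
t 11.83 pos [0.5165 0.128  0.0877] phi -104.06 tilt [-0.001 -0.001 -1.   ] j [ 0.548  0.39  -0.412  0.001 -0.771 -0.794] F [0.3 0.1 0.4] T [0.05 0.03 0.01] gap 0.0397
shift cm [-0.05  0.25  0.77] len 0.81
rotvec tool rad [ 0.001  -0.0017 -0.0045]
```

Request:
{"fn": "carry_out", "kwargs": {"targets": [0, 0.1, 0.7, 0, 0, 0, 4.0, 0, 0, 0, 0, 0, 0, 0.2, 0, 0, 0, 0, 0, 0, 0.2, 0, 0, 0, 0, 0, 0, 0.2, 0, 0, 0, 0, 0, 0, 0.2, 0, 0, 0, 0, 0, 0, 0.2, 0, 0, 0, 0, 0, 0, 0.2], "squeeze": 30}}

```text
time: 12.42
tool_pos: [0.5151, 0.1287, 0.081]
orientation: [-0.615, 0.788, -0.0, 0.0]
contact_force: [-0.1, -0.2, 2.5]
finger_gap: 0.0098
```

```bash
python3 go.py 0.5142 0.1291 0.08 -103.8
```

```text
t 12.42 pos [0.5151 0.1287 0.081 ] phi -104.03 tilt [ 0.  0. -1.] j [ 0.551  0.397 -0.423 -0.    -0.751 -0.795] F [-0.1 -0.2  2.5] T [ 0.13  0.27 -0.05] gap 0.0098
shift cm [-0.02  0.1   0.1 ] len 0.14
rotvec tool rad [-0.0004  0.0004 -0.004 ]
```

Request:
{"fn": "carry_out", "kwargs": {"targets": [0, 0.8, 0, 0, 0, 0, 0.2, 0, 0.8, 0, 0, 0, 0, 0.2, 0, 0.8, 0, 0, 0, 0, 0.2, 0, 0.8, 0, 0, 0, 0, 0.2, 0, 0.8, 0, 0, 0, 0, 0.2, 0, 0, 0, 0, 0, 0, 0.2]}}

```text
time: 12.92
tool_pos: [0.4744, 0.1387, 0.0809]
orientation: [-0.616, 0.788, 0.0, -0.0]
contact_force: [-2.1, 0.8, 6.0]
finger_gap: 0.0097
```

```bash
python3 go.py 0.4462 0.1458 0.081 -103.8
```

```text
t 12.92 pos [0.4744 0.1387 0.0809] phi -103.99 tilt [-0.001  0.    -1.   ] j [ 0.613  0.346 -0.51  -0.001 -0.715 -0.856] F [-2.1  0.8  6. ] T [0.18 0.71 0.  ] gap 0.0097
shift cm [-0.    2.91 -0.  ] len 2.91
rotvec tool rad [ 0.001   0.0003 -0.0034]
```

The drawer is 42 mm out with low force, so it is unlocked. I'll pull the rest of the way.

Request:
{"fn": "carry_out", "kwargs": {"targets": [0, 0.8, 0, 0, 0, 0, 0.2, 0, 0.8, 0, 0, 0, 0, 0.2, 0, 0.6, 0, 0, 0, 0, 0.2, 0, 0.4, 0, 0, 0, 0, 0.2, 0, 0.3, 0, 0, 0, 0, 0.2, 0, 0.1, 0, 0, 0, 0, 0.2, 0, 0, 0, 0, 0, 0, 0.2]}}

```text
time: 13.5
tool_pos: [0.4471, 0.1456, 0.0809]
orientation: [-0.616, 0.788, -0.0, 0.0]
contact_force: [1.3, -3.1, 6.2]
finger_gap: 0.01
```

```bash
python3 go.py 0.4462 0.1458 0.081 -103.8
```

```text
t 13.5 pos [0.4471 0.1456 0.0809] phi -103.99 tilt [ 0.001 -0.    -1.   ] j [ 0.662  0.311 -0.568  0.001 -0.69  -0.907] F [ 1.3 -3.1  6.2] T [-0.79 -0.39  0.  ] gap 0.01
shift cm [ 0.    0.1  -0.01] len 0.1
rotvec tool rad [-0.0009  0.0001 -0.0034]
```

Request:
{"fn": "carry_out", "kwargs": {"targets": [0, 0, 0, 0, 0, 0, 4, 0, 0, 0, 0, 0, 0, 4, 0, 0, 0, 0, 0, 0, 4, 0, 0, 0, 0, 0, 0, 4, 0, 0, 0, 0, 0, 0, 4, 0, 0, -2.5, 0, 0, 0, 4, 0, 0, -3, 0, 0, 0, 4, 0, 0, -3, 0, 0, 0, 4, 0, 0, -3, 0, 0, 0, 4, 0, 0, 0, 0, 0, 0, 4]}}

```text
time: 14.33
tool_pos: [0.4502, 0.1473, 0.2014]
orientation: [-0.616, 0.788, -0.001, 0.006]
contact_force: [1.3, -0.7, -0.5]
finger_gap: 0.0401
```

Request:
{"fn": "carry_out", "kwargs": {"targets": [0, 3, -1, 0, 0, 0, 4, 0, 3, 0, 0, 0, 0, 4, 0, 0, 0, 0, 0, 0, 4, 0, 0, 0, 0, 0, 0, 4]}}

```text
time: 14.67
tool_pos: [0.388, 0.1602, 0.2056]
orientation: [-0.616, 0.788, 0.0, 0.0]
contact_force: [0.7, 0.8, 0.8]
finger_gap: 0.0402
```

```bash
python3 go.py 0.4462 0.1458 0.2 -103.8; python3 look.py 6
python3 - <<'E'
from rig import ctrl
import cv2
cv2.imwrite('pics/top6f.png',ctrl.grab_frame('top')["image"]); cv2.imwrite('pics/scene6f.png',ctrl.grab_frame('scene')["image"])
E
```

```text
t 14.67 pos [0.388  0.1602 0.2056] phi -103.92 tilt [ 0.     0.001 -1.   ] j [ 0.782  0.057 -0.51  -0.    -1.003 -1.025] F [0.7 0.8 0.8] T [ 0.02  0.04 -0.01] gap 0.0402
shift cm [ 0.   -6.    0.57] len 6.03
rotvec tool rad [-0.0002  0.0007 -0.0022]
```

View pics/top6f.png

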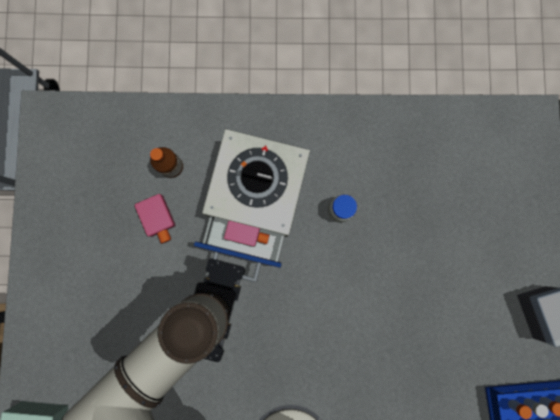

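View pics/w6.png

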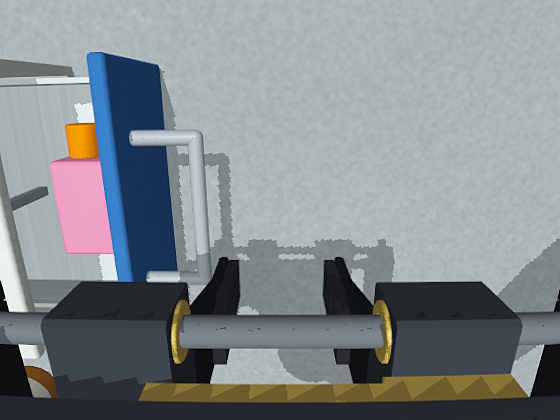

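View pics/scene6f.png

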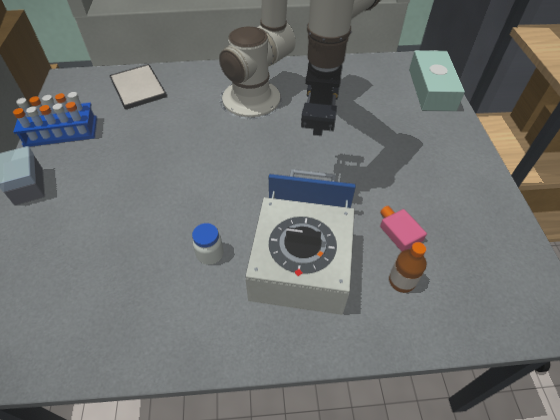

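The drawer is out, the gripper is clear, and the bystanders sit at the same pixels as at the start. One check of the opening before handing in.

Run:
```python
from h import *
from rig import ctrl
p=np.load('safe.npy');f=ctrl.grab_frame('wrist');f["world_to_cam"]=np.load('w6.npy')
for d in(.06,.065,.07):print(d,proj(f,safeT(p,[-.167-d,-.02,.085])).round(1))
print(ctrl.state()["time"]); ctrl.finish_job()
```

```text
0.06 [[185.7 185.6]]
0.065 [[192.5 185.6]]
0.07 [[199.2 185.6]]
14.9667
the job is handed in; nothing more can be done
```

The safe is unlocked, its drawer is out to the stop, and the job was handed in at about 15 s of the 67 s allowed. No verdict is reported back.

1. **Left to 10:** I gripped the dial bar and turned it about 217° left. The wrist picture then showed the orange mark and the pointer both on stroke 10.
2. **Right to 3:** I turned the dial 150° right. The pictures showed the pointer on stroke 3 and the mark still at 10, with the drawer still shut.
3. **Drawer:** I gripped the handle and pulled it about 70 mm with only a few newtons of force, then let go and backed clear.

**Last checks:**
- The handle bar sits at image column 198 to 200 in the wrist picture. The prediction for 70 mm out is 199, and for 60 mm it is 186.
- The bottle, flask and jar are at the same pixels as at the start, judged by eye in the top and scene views.
- The measured force on the gripper is about 1 N, which is noise level, and it stands clear of everything.

No check failed. The only disagreement was arm position noise of 1 to 3 mm, which I corrected with small extra moves before each grip.

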